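Slide the signal cabin into its mounting channel and shut the keeper

ROBOT

A 7-joint arm with a two-finger parallel gripper is mounted at the origin on the work surface. World frame = base frame: x ahead of the robot, y to its left, z up, the work surface at z = 0. Lengths are in m, angles in degrees, forces in N, time in s.
With the tool pointing down it reaches from about 0.425 to 0.875 m from the base axis. Payload 4.7 kg.
Tool frame: the origin (TCP) lies midway between the tips of the shut fingers; the grasp point (between the pads) lies 19 mm behind it; z points along the fingers, y is the direction in which the jaws open and shut (so a half turn about z gives the same grasp; the last joint's range is limited). The gripper opens to 87 mm and grips with 3 to 60 N. Pads are 19 mm wide; open, the fingers measure 117 mm over their backs; the gripper's body (75 mm by 190 mm) begins 51 mm behind the grasp point.
Start: joints at [0.808, 18.392, -4.016, 83.108, 1.295, 78.541, -3.26], TCP at [0.65, -0, 0.223] pointing down, gripper open.
Joint ranges: [-163.93, 163.93], [-17.29, 119.83], [-79.2, 71.16], [3.27, 140.29], [-89.18, 269.18], [5.43, 117.66], [-154.24, 154.24]. Speed limits (degrees/s): [147.25, 147.25, 180, 180, 180, 180, 180].

INTERFACE

Orientations are given as [roll, pitch, yaw] about the fixed x, y, z axes, in that order (R = Rz(yaw) Ry(pitch) Rx(roll)).
In Python, from cell import env gives the robot as it stands.
- The arm moves only by the tool apply_moves, never from a script. Its argument "targets" is a list of rows, each a list of 2 entries, a list of its own where there are three numbers: the shift along the world's x, y, z in mm, then the turn, a rotation vector about the world's x, y, z in rad. A call has 1 to 8 rows; each row is the pose to reach, as a shift and turn from the pose commanded when the call began; what a row does not reach only later rows make up. A row lasts 1/10 s, in which the tool goes at most 50 mm and 8.59 degrees, less where a joint would pass 70% of its speed; a pose out of reach is approached as far as the arm can. A call with a gripper value outside its range is refused whole. "hand" is the finger opening in mm, from 0 to 87, set as the call begins (left out, the last holds). The fingers move at their own pace and stop on an object; "squeeze" is the grip in N (left out, the last holds). Time passes only in rows, so rows that repeat a pose let the fingers close. It gives the time, the measured TCP pose, the force and the opening at its end, in the units of the state.
- env.get_obs(): the state, without advancing time (a new reading comes with each control period).
- env.read_camera(name): name is "scene" or "side" or "wrist"; returns a dict with "image" (420x560x3 uint8, red, green, blue), "camera_matrix" (3x3 intrinsics, pixels), "camera_from_world" (4x4, takes a point from world to camera coordinates); the wrist camera has in their place "mount" (4x4, takes a point from camera to tool coordinates, whose origin is the TCP and whose axes are the flange's). Camera axes: x right, y down, z forward; pixel columns grow to the right and rows downward; lengths in m; the calibration is good to about 2 mm. The wrist camera is an equidistant fisheye: a pixel r from the principal point sees the ray r / f radians off the axis. A picture is of the moment at which its call begins: read the wrist's pose just before it. There is no depth.
- env.sign_off(): hands the job in, once; it reports no verdict.
Trained networks look in a picture, given as the dict that the camera call returned (one of the last four; its "shot" number tells which), for a name from the list of things; names that differ only in an ending like _2 or _b are one class to them, and where a whole thing is asked for, a point or a joint stands for the part that bears it (a point fixed in the world has none). Each returns a list of dicts, best first, with "conf" (0 to 1); they miss things now and then, are a little off and sometimes report something else, mostly with a low value. They report only what shows in the picture. A call takes as long as a camera call.
- env.regions_of(picture, target): "region" (420x560 bool, what is visible of it) and "rect" ([left, top, right, bottom] in pixels, round what is visible of it).
The state is a dict: "time_s": time; "qpos": joint angles; "joint_velocities": joint speeds; "effort": joint torques, N m; "tool_pos": TCP position; "tool_rot": TCP orientation; "force": force on the tool from outside, world axes, zero at the start; "wrist_torque": the same for the moment, N m; "grip_width": finger opening in m.
Only numpy, scipy, OpenCV 4.12 (cv2) and the standard library are available. Lean on these libraries where they do the work, as an engineer would, in place of code of your own. Each camera call takes 0.05 s, during which the arm holds its last target. There are 200 camera calls.

TASK

Fit the red signal cabin to the layout board: keeping it upright, bring its flat foot in at the open end of the lipped aluminium channel, slide it under the lips until it is fully home against the end stop, and let go. Then swing the yellow keeper arm fully shut across the open end so that the cabin cannot slide out. Leave the other models and the tin bin on the cart as they stand.

Things in the scene. Friction and masses are not known exactly. Their poses are not given: they have to be found in the camera images.
- cabin_center (a point): Centre of the red signal cabin, 40 mm above its underside; x along its length, z up; ends alike, either may go in first. Dark steel foot plate 110 long x 72 wide x 8 thick; on its middle the red body, 80 long x 44 wide, upright sides up to 62 mm above the underside (grip across the 44 mm), grey pitched roof, ridge at 80 mm. About 0.35 kg. Starts standing loose on the cart, right of the board.
- slot_board: Fixed plywood board, 275 x 150 x 10 mm, carrying an aluminium channel. Origin: middle of the channel's open end (mouth), at cart-top level. x: along the channel from the mouth inward, z up. Board spans x = -140 to 135, y = -75 to 75 mm; its top (z = 10) is the channel's floor and a level apron before the mouth. Side walls 78 mm apart, flared to 88 over the first 20 mm.
- slot_home (a point): Where the cabin's centre is when fully home: in the board's frame x = 59, y = 0, z = 50 mm (same axes as the board). The dark end stop is then touched by the foot (stop face at x = 114 mm). Two lips from x = 0 to 124 mm, undersides at z = 22, tops at z = 26 (end stop top 28), reach over the foot's edges and leave a gap 56 mm wide, y = -28 to 28, for the cabin's body.
- keeper (a joint): Angle of the yellow keeper arm about its upright pivot, rad: 0 = fully shut across the mouth (a stop), growing as it swings outward, to 2.4; seen from above it opens clockwise. Starts open, clear of the way in; stays where left; 0.5 N at the post moves it. Arm 98 x 10 mm, z = 12 to 22 mm; shut, its inner face is 1 mm outside the mouth, so it shuts fully only with the foot inside.
- keeper_post (a point): Point on the axis of the black upright round thumb post of the keeper arm, 14 mm across, its top 60 mm above the cart top; this point is 45 mm above the cart top, 66 mm from the pivot. With the keeper shut it is at x = -28, y = -2 mm in the board's frame.
- keeper_pivot (a point): Pivot axis of the keeper, at x = -6, y = +60 mm in the board's frame, on the board's top.
- lamp_hut: Brass miniature lamp hut, 64 x 58 x 81 mm, loose bystander; origin at the centre of its underside.
- hill: White polystyrene hill section, about 135 x 125 x 58 mm, loose bystander; origin under its summit.
- lorry: Cream die-cast delivery lorry, 132 x 52 x 64 mm, loose bystander; origin at the centre of its underside, cab to -x.
- bin_stand: Fixed dark steel stand, 100 x 120 mm, of the tilting tin bin, 75 mm high in all; origin at the centre of its underside.
- tin_bin (a joint): Tilt of the tin bin of offcuts in its stand, rad; 0 = level.

How it is judged (in metres and radians):
On the way, in this order (a step that is already met when the one before it is completed fails the run):
1. the cabin's foot is under the lips, part of the way in from the open end (y of cabin_center in the frame of slot_board between -0.007 and 0.007 m and z of cabin_center in the frame of slot_board between 0.045 and 0.056 m and angle between the x axis of cabin_center and the x axis of slot_board, either way round below 0.12 rad and x of cabin_center in the frame of slot_board between -0.035 and 0.04 m), for 0.05 s.
2. the cabin is home against the end stop (within 7 mm) (y of cabin_center in the frame of slot_board between -0.007 and 0.007 m and z of cabin_center in the frame of slot_board between 0.045 and 0.056 m and angle between the x axis of cabin_center and the x axis of slot_board, either way round below 0.12 rad and x of cabin_center in the frame of slot_board above 0.052 m), for 0.2 s.
At the end, for the whole second after the job is handed in: The cabin stands upright in the channel with its foot under the lips, within 7 mm of the end stop, the keeper is shut to within 0.12 rad, and both are at rest (all of step 2 and x of cabin_center in the frame of slot_board below 0.063 m and angle between cabin_center's own z axis and vertical below 0.08 rad and value of joint keeper below 0.12 rad and linear speed of cabin below 0.02 m/s and velocity of joint keeper between -0.1 and 0.1 rad/s); the robot touches nothing.
It fails at once if the brass lamp hut is pushed more than 30 mm out of its place (distance of lamp_hut from where it was at the start of the episode above 0.03 m).
It fails at once if the white hill section is pushed more than 30 mm out of its place (distance of hill from where it was at the start of the episode above 0.03 m).
It fails at once if the cream lorry is pushed more than 30 mm out of its place (distance of lorry from where it was at the start of the episode above 0.03 m).
It fails at once if the tin bin is tilted by more than 0.3 rad (value of joint tin_bin above 0.3 rad or value of joint tin_bin below -0.3 rad).
It fails at once if the cabin is tipped over (more than 0.6 rad) (angle between cabin_center's own z axis and vertical above 0.6 rad).
It also fails if it takes over 58 s, if anything falls off the work surface, if the arm or the gripper's body presses on something with over 40 N, if the wrist force passes 120 N, or if a joint passes its speed limit or range.

## Working session

There is one attempt and no reset: what is moved stays moved. The work goes in short steps, Python scripts to look and compute and a tool call to move; the robot and the scene stay as the last step left them, time stands still between calls to the robot, and variables do not carry over. Pictures are saved under pics/ and viewed, about 8 in all and at most 12, crops included, and the job is handed in when it is done.

Besides the shell and the picture viewer there is one more tool, called by a JSON object that holds its "fn" and its "kwargs". apply_moves: Moves the arm, as the interface text tells. Its arguments: {"type":"object","properties":{"targets":{"type":"array","items":{"type":"array"}},"hand":{"type":"number"},"squeeze":{"type":"number"}},"required":["targets"]}

```bash
mkdir -p pics; ls; python3 - <<'E'
from cell import env
import cv2,numpy as np
o=env.get_obs();print(o['time_s'],o['tool_pos'],o['tool_rot'],o['force'])
for n in ['scene','side']:
    p=env.read_camera(n);cv2.imwrite(f'pics/{n}0.png',p['image'][:,:,::-1])
    print(n,p['camera_matrix'].tolist(),np.round(p['camera_from_world'],4).tolist())
    for t in ['cabin_center','slot_board','keeper','lamp_hut','hill','lorry','bin_stand']:
        r=env.regions_of(p,t); print(t,[(round(float(q['conf']),2),[int(v) for v in q['rect']]) for q in r[:2]])
E
```

```text
pics
0.0 [ 6.49428716e-01 -7.54755959e-05  2.21437179e-01] [-1.79887901e+02  5.00435920e-03  8.99996053e+01] [-0.119456    0.42734202  0.13525608]
scene [[537.9937204515431, 0.0, 274.0354665118703], [0.0, 537.9937204515431, 198.9850845254145], [0.0, 0.0, 1.0]] [[0.5523, 0.8335, 0.0143, -0.3488], [0.661, -0.4274, -0.6168, -0.3481], [-0.508, 0.3501, -0.787, 2.0021], [0.0, 0.0, 0.0, 1.0]]
cabin_center [(0.92, [163, 211, 195, 253])]
slot_board [(0.78, [240, 172, 336, 232])]
keeper [(0.76, [251, 179, 280, 195])]
lamp_hut [(0.7, [369, 159, 393, 190])]
hill []
lorry []
bin_stand [(0.71, [331, 106, 370, 145]), (0.36, [250, 179, 280, 195])]
side [[420.75619478108854, 0.0, 277.45986644715714], [0.0, 420.75619478108854, 205.76249976551654], [0.0, 0.0, 1.0]] [[-0.7738, -0.6334, -0.001, 0.4863], [-0.4025, 0.4929, -0.7714, 0.2851], [0.4891, -0.5965, -0.6364, 0.8051], [0.0, 0.0, 0.0, 1.0]]
cabin_center [(0.81, [350, 155, 386, 199])]
slot_board [(0.85, [205, 201, 325, 293])]
keeper [(0.8, [284, 220, 319, 253]), (0.69, [207, 201, 324, 291])]
lamp_hut [(0.65, [127, 258, 164, 306])]
hill [(0.75, [215, 169, 264, 198])]
lorry [(0.86, [318, 127, 351, 161]), (0.51, [210, 202, 325, 291])]
bin_stand [(0.74, [157, 327, 238, 420])]
```

```bash
python3 - <<'E'
import cv2,numpy as np
a=cv2.imread('pics/scene0.png')[90:290,130:430];b=cv2.imread('pics/side0.png')[110:420,100:420]
a=cv2.resize(a,None,fx=2.6,fy=2.6,interpolation=2);b=cv2.resize(b,None,fx=1.9,fy=1.9,interpolation=2)
cv2.imwrite('pics/a.png',a);cv2.imwrite('pics/b.png',b)
E
```

```text
(no output)
```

View pics/a.png

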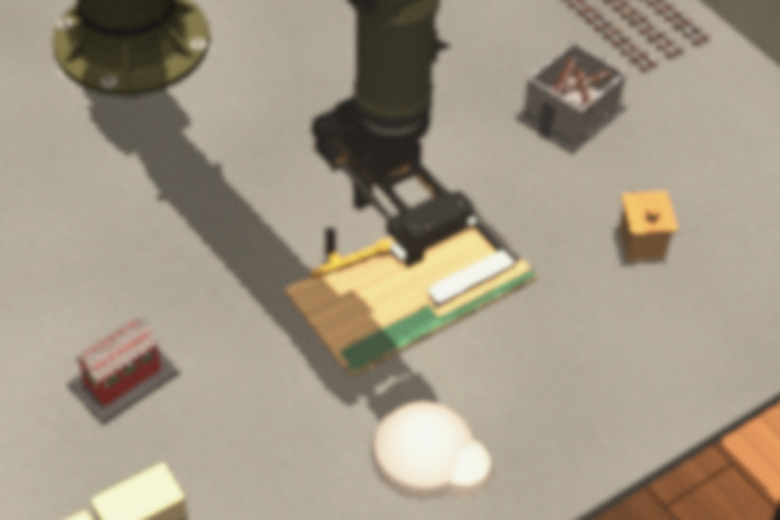

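View pics/b.png

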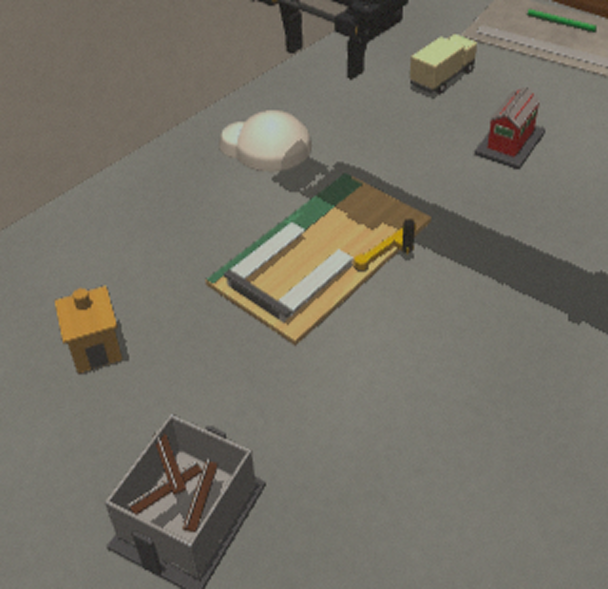

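The scene shows the board in mid-picture with its mouth towards the cabin at lower left in the first crop. The keeper lies roughly along -x from its pivot, and its post is at side crop (408,240). The cabin stands at side crop (510,140).

```bash
cat > h.py <<'E'
from cell import env
import numpy as np,cv2
from scipy.spatial.transform import Rotation as R
def ray2plane(o,d,z): return o+d*((z-o[2])/d[2])
def pix(p,uv,z):
    K=p['camera_matrix'];T=p['camera_from_world'];Rm=T[:3,:3];o=-Rm.T@T[:3,3]
    return ray2plane(o,Rm.T@np.linalg.solve(K,[uv[0],uv[1],1]),z)
def wcam(p,ob):
    Tt=np.eye(4);Tt[:3,:3]=R.from_euler('xyz',ob['tool_rot'],degrees=True).as_matrix();Tt[:3,3]=ob['tool_pos']
    return Tt@p['mount']
def wpix(p,ob,uv,z):
    K=p['camera_matrix'];M=wcam(p,ob);v=np.array([(uv[0]-K[0,2])/K[0,0],(uv[1]-K[1,2])/K[1,1]]);r=np.linalg.norm(v)
    d=np.append(np.sin(r)*v/max(r,1e-9),np.cos(r));return ray2plane(M[:3,3],M[:3,:3]@d,z)
E
python3 - <<'E'
from h import *
def show(p,s,f,off,items):
    for n,uv,z in items: print(s,n,np.round(1000*pix(p,(uv[0]/f+off[0],uv[1]/f+off[1]),z)[:2]))
p=env.read_camera('side')
show(p,'side',1.9,(100,110),[('Bend-',(208,281),.01),('Bend+',(295,342),.005),('Bm+',(430,216),.01),('Bm-',(340,163),.01),('piv',(362,263),.022),('posttop',(409,222),.06),('c1',(475,153),.008),('c2',(511,165),.005),('c3',(545,128),.008),('lipR out mouth',(291,225),.026),('lipL mouth',(335,252),.026),('lorry',(442,70),.03)])
q=env.read_camera('scene')
show(q,'scene',2.6,(130,90),[('c1',(68,385),.008),('c2',(104,421),.004),('c3',(179,372),.008),('Bm+',(287,288),.01),('Bm-',(348,368),.01),('Bend-',(535,275),.01),('post',(330,231),.06)])
w=env.read_camera('wrist');print(w['camera_matrix'],w['mount'])
cv2.imwrite('pics/w0.png',w['image'][:,:,::-1])
E
```

```text
side Bend- [655. 220.]
side Bend+ [511. 220.]
side Bm+ [510. -53.]
side Bm- [677. -66.]
side piv [519.  85.]
side posttop [495.  21.]
side c1 [ 538. -214.]
side c2 [ 484. -226.]
side c3 [ 488. -337.]
side lipR out mouth [631.  92.]
side lipL mouth [555.  94.]
side lorry [ 688. -348.]
scene c1 [ 495. -337.]
scene c2 [ 559. -324.]
scene c3 [ 549. -220.]
scene Bm+ [512. -50.]
scene Bm- [653. -52.]
scene Bend- [662. 219.]
scene post [500.  21.]
[[325.1922621    0.         280.16024936]
 [  0.         325.1922621  209.16229408]
 [  0.           0.           1.        ]] [[ 1.65576586e-04 -9.53598394e-01 -3.01081511e-01  8.27282931e-02]
 [ 9.99999983e-01  1.83901793e-04 -3.25223254e-05 -6.09273033e-04]
 [ 8.63826669e-05 -3.01081500e-01  9.53598407e-01 -1.63938587e-01]
 [ 0.00000000e+00  0.00000000e+00  0.00000000e+00  1.00000000e+00]]
```

View pics/w0.png

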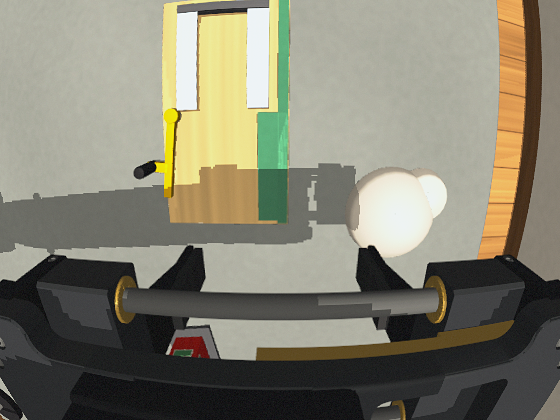

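The wrist view shows the board from above. Its mouth corners are at (171,222) and (286,221), the lip ends at y≈108 (inner edges x≈198 and 247), the pivot at (172,116) and the post top near (141,172). The cabin is partly visible at (195,345).

```bash
python3 - <<'E'
from h import *
ob=env.get_obs();w=env.read_camera('wrist')
for n,uv,z in [('Bm+',(171,222),.01),('Bm-',(286,221),.01),('Lin+ m',(198,110),.026),('Lin- m',(247,107),.026),('Lin+ e',(197,15),.026),('Lin- e',(247,12),.026),('stopL',(178,12),.028),('stopR',(268,8),.028),('Lout+',(176,110),.026),('Lout-',(269,107),.026),('Bx+',(164,60),.01),('Bx-',(290,60),.01),('piv',(172,116),.022),('post',(141,173),.06),('armtip',(169,196),.022)]:
    print(n,np.round(1000*wpix(w,ob,uv,z)[:2],1))
E
```

```text
Bm+ [509.7 -53.4]
Bm- [656.6 -51.4]
Lin+ m [557.8  84.7]
Lin- m [613.1  86.1]
Lin+ e [556.7 195.6]
Lin- e [613.  195.2]
stopL [534.8 201.3]
stopR [636.1 198.7]
Lout+ [531.8  86.2]
Lout- [637.2  85.7]
Bx+ [512.3 148.3]
Bx- [660.5 140.8]
piv [525.4  79.6]
post [498.2  20.8]
armtip [515.1 -15.7]
```

{"fn": "apply_moves", "kwargs": {"targets": [[[-17,-45,0],[0,0,0]],[[-34,-90,0],[0,0,0]],[[-51,-135,0],[0,0,0]],[[-68,-180,0],[0,0,0]],[[-85,-225,0],[0,0,0]],[[-102,-270,0],[0,0,0]],[[-119,-315,0],[0,0,0]],[[-133,-360,0],[0,0,0]]], "hand": 87}}

```text
time_s: 1.8
tool_pos: [0.5159, -0.3619, 0.223]
tool_rot: [180.0, 0.0, 90.0]
force: [1.1, -0.9, 1.5]
grip_width: 0.0873
```

{"fn": "apply_moves", "kwargs": {"targets": [[[0,0,0],[0,0,0]],[[0,0,0],[0,0,0]],[[0,0,0],[0,0,0]]]}}

```text
time_s: 2.1
tool_pos: [0.5179, -0.3585, 0.2225]
tool_rot: [180.0, -0.1, 90.1]
force: [-1.0, 0.6, -0.3]
grip_width: 0.0871
```

```bash
python3 - <<'E'
from h import *
ob=env.get_obs();w=env.read_camera('wrist');print(ob['tool_pos'],ob['tool_rot'],ob['joint_velocities'])
np.savez('w1.npz',**{k:ob[k] for k in('tool_pos','tool_rot')})
cv2.imwrite('pics/w1.png',w['image'][:,:,::-1])
for r in env.regions_of(w,'cabin_center'):print(r['conf'],r['rect'])
E
```

```text
[ 0.51786616 -0.35850903  0.22247448] [ 1.79972107e+02 -6.28563731e-02  9.01022497e+01] [-0.8577223  -0.1488707  -0.74875661  0.12264673  0.1947602   0.09887873
  0.03266271]
0.83 [240.9, 61.6, 316.3, 165.0]
```

View pics/w1.png

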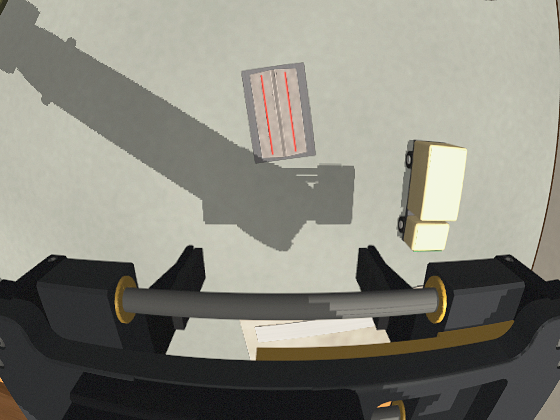

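The cabin shows cleanly: foot corners at (241,71), (304,63), (316,156) and (256,163). The lorry is at (435,195).

```bash
python3 - <<'E'
from h import *
ob=env.get_obs();w=env.read_camera('wrist')
P=np.array([wpix(w,ob,uv,.008)[:2]*1000 for uv in [(241.5,71),(304,63.5),(315.5,156),(256,162.5)]])
print(P.round(1),P.mean(0));
for a,b in((3,0),(2,1),(0,1),(3,2)):
    d=P[b]-P[a];print(np.linalg.norm(d),np.degrees(np.arctan2(d[1],d[0])))
print(ob['tool_pos'],ob['tool_rot'])
E
```

```text
[[ 473.  -229.3]
 [ 544.3 -220.6]
 [ 559.1 -329. ]
 [ 489.1 -337.2]] [ 516.37259509 -279.02773159]
109.0568988744204 98.48280987169264
109.41920798220704 97.73966365960095
71.83270142600925 6.939001349445985
70.42465083771044 6.620719645316424
[ 0.51815318 -0.35805832  0.22257915] [ 1.79974249e+02 -4.12262660e-02  9.01817742e+01]
```

{"fn": "apply_moves", "kwargs": {"targets": [[[0,40,-30],[0,0,0.13]],[[-1,80,-60],[0,0,0.133]],[[-1,80,-100],[0,0,0.133]],[[-1,80,-110],[0,0,0.133]],[[-1,80,-110],[0,0,0.133]],[[-1,80,-110],[0,0,0.133]]]}}

```text
time_s: 2.85
tool_pos: [0.5169, -0.2815, 0.1143]
tool_rot: [179.9, 0.1, 97.6]
force: [0.2, -1.1, 0.6]
grip_width: 0.0869
```

```bash
python3 - <<'E'
from h import *
ob=env.get_obs();print(ob['tool_pos'],ob['tool_rot'],ob['force'])
w=env.read_camera('wrist');cv2.imwrite('pics/w2.png',w['image'][:,:,::-1])
E
```

```text
[ 0.51689633 -0.28147401  0.11430204] [1.79893347e+02 1.05774315e-01 9.75511052e+01] [ 0.1878208  -1.1120034   0.56292234]
```

View pics/w2.png

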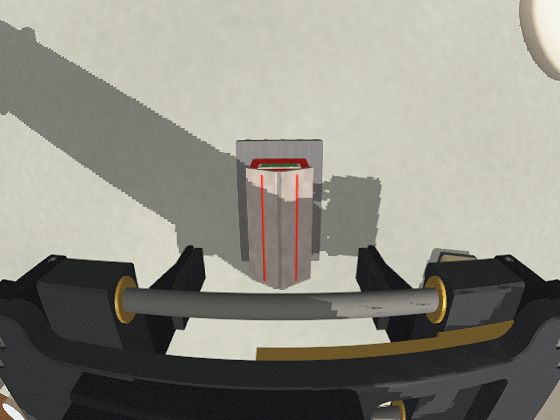

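The cabin is centred between the fingers at x≈280 px and is parallel to the jaws, so I can descend.

{"fn": "apply_moves", "kwargs": {"targets": [[[0,2,-40],[0,0,0]],[[0,2,-75],[0,0,0]],[[0,2,-86],[0,0,0]],[[0,2,-86],[0,0,0]],[[0,2,-86],[0,0,0]]]}}

```text
time_s: 3.4
tool_pos: [0.5175, -0.2792, 0.0287]
tool_rot: [179.8, 0.1, 97.6]
force: [-0.1, 0.8, 0.6]
grip_width: 0.087
```

{"fn": "apply_moves", "kwargs": {"targets": [[[0,0,0],[0,0,0]],[[0,0,0],[0,0,0]],[[0,0,0],[0,0,0]],[[0,0,0],[0,0,0]],[[0,0,0],[0,0,0]],[[0,0,0],[0,0,0]],[[0,0,0],[0,0,0]],[[0,0,0],[0,0,0]]], "hand": 0, "squeeze": 20}}

```text
time_s: 4.2
tool_pos: [0.5159, -0.278, 0.0266]
tool_rot: [-180.0, -0.0, 97.6]
force: [-1.2, -0.2, 0.6]
grip_width: 0.0442
```

{"fn": "apply_moves", "kwargs": {"targets": [[[0,0,25],[0,0,0]],[[0,0,60],[0,0,0]],[[10,40,60],[0,0,-0.04]],[[22,85,60],[0,0,-0.08]],[[34,130,60],[0,0,-0.128]],[[46,175,60],[0,0,-0.128]],[[58,220,60],[0,0,-0.128]],[[68,260,60],[0,0,-0.128]]]}}

```text
time_s: 5.0
tool_pos: [0.5837, -0.0152, 0.0859]
tool_rot: [-179.9, -0.0, 90.4]
force: [1.2, -0.3, -2.9]
grip_width: 0.0441
```

{"fn": "apply_moves", "kwargs": {"targets": [[[0,20,0],[0,0,0]],[[0,20,0],[0,0,0]],[[0,20,0],[0,0,0]],[[0,20,0],[0,0,0]],[[0,20,0],[0,0,0]]]}}

```text
time_s: 5.5
tool_pos: [0.5838, -0.0001, 0.0864]
tool_rot: [-180.0, 0.0, 90.1]
force: [0.4, -0.1, -3.2]
grip_width: 0.0436
```

```bash
python3 - <<'E'
from h import *
ob=env.get_obs();print(ob['tool_pos'],ob['tool_rot'],ob['force'],ob['grip_width'])
np.savez('w3.npz',**{k:ob[k] for k in('tool_pos','tool_rot')})
w=env.read_camera('wrist');cv2.imwrite('pics/w3.png',w['image'][:,:,::-1])
E
```

```text
[ 5.83780889e-01 -6.72391921e-05  8.63773266e-02] [-1.79981099e+02  4.39349610e-02  9.01221896e+01] [ 0.37622763 -0.11502907 -3.16263984] 0.04362796264636268
```

View pics/w3.png

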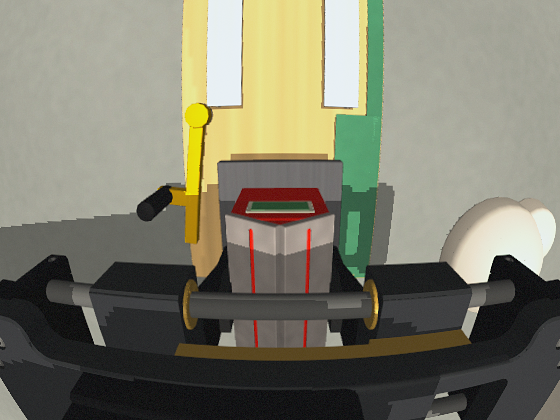

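The lip mouth edges are at (243,107) and (323,107), the foot's front corners at (218,161) and (343,161), and the post at (150,208), clear of the path.

```bash
python3 - <<'E'
from h import *
ob=np.load('w3.npz');w=env.read_camera('wrist')
for n,uv,z in [('Lin+',(243.5,107),.026),('Lin-',(323,107),.026),('Lin+ far',(243.5,20),.026),('Lin- far',(323.5,20),.026),('Lout+',(207,107),.026),('Lout-',(360,107),.026),('f+',(218,161.5),.067),('f-',(343,161.5),.067),('roofL',(226,217),.12),('roofR',(332,217),.12),('piv',(198,115),.022)]:
    print(n,np.round(1000*wpix(w,ob,uv,z)[:2],1))
E
```

```text
Lin+ [558.   84.7]
Lin- [612.2  85. ]
Lin+ far [557.9 146.6]
Lin- far [612.3 146.9]
Lout+ [532.5  85.6]
Lout- [638.2  86. ]
f+ [547.3  53.5]
f- [619.2  53.6]
roofL [559.9  38. ]
roofR [605.2  38.1]
piv [524.9  80.2]
```

{"fn": "apply_moves", "kwargs": {"targets": [[[2,0,-25],[0,0,0]],[[2,0,-42],[0,0,0]],[[2,0,-47.5],[0,0,0]],[[2,0,-47.5],[0,0,0]],[[2,0,-47.5],[0,0,0]]]}}

```text
time_s: 6.1
tool_pos: [0.5867, 0.0017, 0.0399]
tool_rot: [179.9, 0.0, 90.3]
force: [0.0, -0.2, -2.4]
grip_width: 0.0436
```

{"fn": "apply_moves", "kwargs": {"targets": [[[0,8,0],[0,0,0]],[[0,16,0],[0,0,0]],[[0,24,0],[0,0,0]],[[0,32,0],[0,0,0]],[[0,40,0],[0,0,0]],[[0,48,0],[0,0,0]],[[0,56,0],[0,0,0]],[[0,64,0],[0,0,0]]]}}

```text
time_s: 6.9
tool_pos: [0.586, 0.0667, 0.0391]
tool_rot: [180.0, 0.0, 90.3]
force: [0.5, 0.3, -2.9]
grip_width: 0.0437
```

{"fn": "apply_moves", "kwargs": {"targets": [[[0,10,-0.5],[0,0,0]],[[0,20,-1],[0,0,0]],[[0,30,-1],[0,0,0]],[[0,40,-1],[0,0,0]],[[0,50,-1],[0,0,0]],[[0,60,-1],[0,0,0]],[[0,68,-1],[0,0,0]],[[0,73,-1],[0,0,0]]]}}

```text
time_s: 7.7
tool_pos: [0.586, 0.1402, 0.0381]
tool_rot: [180.0, -0.0, 90.3]
force: [-0.5, 0.3, -2.9]
grip_width: 0.0442
```

{"fn": "apply_moves", "kwargs": {"targets": [[[0,2,0],[0,0,0]],[[0,4,0],[0,0,0]],[[0,6,0],[0,0,0]],[[0,7,0],[0,0,0]]]}}

```text
time_s: 8.1
tool_pos: [0.5861, 0.1454, 0.0381]
tool_rot: [-180.0, 0.0, 90.3]
force: [-0.6, -1.7, -1.1]
grip_width: 0.0441
```

{"fn": "apply_moves", "kwargs": {"targets": [[[0,2,0],[0,0,0]],[[0,3,0],[0,0,0]],[[0,3,0],[0,0,0]]]}}

```text
time_s: 8.4
tool_pos: [0.586, 0.1457, 0.0383]
tool_rot: [-179.9, 0.2, 90.2]
force: [-1.3, -5.3, 1.0]
grip_width: 0.044
```

{"fn": "apply_moves", "kwargs": {"targets": [[[0,-1,-1],[0,0,0]],[[0,-2,-1],[0,0,0]]]}}

```text
time_s: 8.6
tool_pos: [0.5863, 0.1455, 0.0371]
tool_rot: [180.0, 0.1, 90.2]
force: [0.7, -3.1, -1.3]
grip_width: 0.0439
```

{"fn": "apply_moves", "kwargs": {"targets": [[[0,0,0],[0,0,0]],[[0,0,0],[0,0,0]],[[0,0,0],[0,0,0]],[[0,0,0],[0,0,0]],[[0,0,20],[0,0,0]],[[0,0,60],[0,0,0]],[[0,0,100],[0,0,0]]], "hand": 75}}

```text
time_s: 9.3
tool_pos: [0.5853, 0.1473, 0.1375]
tool_rot: [-179.9, 0.0, 90.3]
force: [0.7, 0.5, 0.5]
grip_width: 0.0747
```

Cabin released. Next, over to the keeper post, with the jaws turned along its tangent.

{"fn": "apply_moves", "kwargs": {"targets": [[[-22,-32,0],[0,0,-0.14]],[[-44,-64,0],[0,0,-0.28]],[[-66,-96,0],[0,0,-0.428]],[[-87,-126,0],[0,0,-0.428]],[[-87,-126,0],[0,0,-0.428]],[[-87,-126,0],[0,0,-0.428]],[[-87,-126,0],[0,0,-0.428]]], "hand": 50}}

```text
time_s: 10.0
tool_pos: [0.4997, 0.0224, 0.1374]
tool_rot: [180.0, -0.1, 65.9]
force: [0.3, -0.1, 0.3]
grip_width: 0.0502
```

```bash
python3 - <<'E'
from h import *
ob=env.get_obs();print(ob['time_s'],ob['tool_pos'],ob['tool_rot'],ob['qpos'])
w=env.read_camera('wrist')
a=w['image'][:,:,::-1]
cv2.imwrite('pics/w4.png',a)
E
```

```text
10.0 [0.49971894 0.02241218 0.13742189] [ 1.79957799e+02 -6.21883800e-02  6.58692824e+01] [-4.17758589e+00  3.84599371e+00 -1.46157018e+00  1.10329098e+02
  7.12771879e-02  6.57586655e+01 -2.97957755e+01]
```

View pics/w4.png

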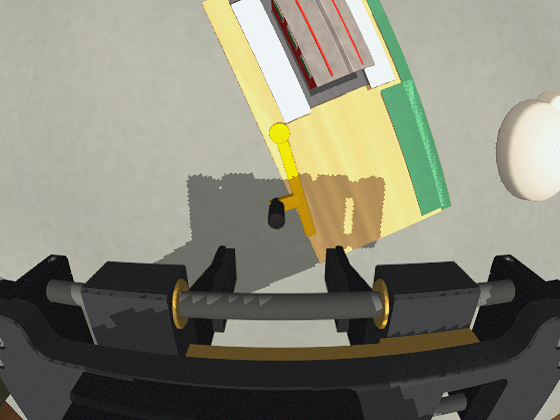

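The cabin is in the channel with the tail of its foot inside the mouth. The post is at about (276,207–225). I'll project the estimated post to compare.

```bash
python3 - <<'E'
from h import *
ob=env.get_obs();w=env.read_camera('wrist');M=np.linalg.inv(wcam(w,ob));K=w['camera_matrix']
def pr(P):
    c=M[:3,:3]@np.array(P)+M[:3,3];t=np.arctan2(np.hypot(*c[:2]),c[2]);return K[0,0]*t*c[:2]/np.hypot(*c[:2])+K[:2,2]
for z in(.022,.06):print(pr([.4982,.0208,z]))
print('piv',pr([.525,.080,.022]),wpix(w,ob,(280,132),.022))
print('posttop',wpix(w,ob,(277,222),.06),'foot tail corners',wpix(w,ob,(311,107),.018),wpix(w,ob,(368,87),.018))
print(ob['tool_pos'])
E
```

```text
[279.76173652 205.55864057]
[279.71445173 219.5723347 ]
piv [280.08412559 132.70568693] [0.52518316 0.08058512 0.022     ]
posttop [0.49541841 0.01982261 0.06      ] foot tail corners [0.55839947 0.08960585 0.018     ] [0.61230717 0.08717818 0.018     ]
[0.49970708 0.02249644 0.13726064]
```

{"fn": "apply_moves", "kwargs": {"targets": [[[-3,-2,-40],[0,0,0]],[[-3,-2,-80],[0,0,0]],[[-3,-2,-101],[0,0,0]],[[-3,-2,-101],[0,0,0]],[[-3,-2,-101],[0,0,0]]]}}

```text
time_s: 10.6
tool_pos: [0.4965, 0.0197, 0.0363]
tool_rot: [-180.0, -0.0, 65.8]
force: [0.5, 1.1, 1.6]
grip_width: 0.0501
```

{"fn": "apply_moves", "kwargs": {"targets": [[[0,0,0],[0,0,0]],[[0,0,0],[0,0,0]],[[0,0,0],[0,0,0]],[[0,0,0],[0,0,0]],[[0,0,0],[0,0,0]]], "hand": 24, "squeeze": 5}}

```text
time_s: 11.1
tool_pos: [0.4962, 0.019, 0.0365]
tool_rot: [180.0, -0.0, 65.8]
force: [-0.2, 0.9, -0.6]
grip_width: 0.0257
```

```bash
python3 - <<'E'
from h import *
ob=env.get_obs();p=ob['tool_pos'];print(p,ob['tool_rot'],ob['force'])
c=np.array([525.2,80.3]);th0=-115.
for i in range(1,17):
    th=th0+6*i;  # arc
    q=c+65.8*np.array([np.cos(np.radians(th)),np.sin(np.radians(th))]);print(i,th,np.round(q-c-65.8*np.array([np.cos(np.radians(th0)),np.sin(np.radians(th0))])),round(np.radians(6*i),2))
E
```

```text
[0.49624051 0.01895788 0.03647153] [ 1.79959521e+02 -1.60562349e-02  6.57620342e+01] [-0.18656142  0.94792093 -0.56799274]
1 -109.0 [ 6. -3.] 0.1
2 -103.0 [13. -4.] 0.21
3 -97.0 [20. -6.] 0.31
4 -91.0 [27. -6.] 0.42
5 -85.0 [34. -6.] 0.52
6 -79.0 [40. -5.] 0.63
7 -73.0 [47. -3.] 0.73
8 -67.0 [54. -1.] 0.84
9 -61.0 [60.  2.] 0.94
10 -55.0 [66.  6.] 1.05
11 -49.0 [71. 10.] 1.15
12 -43.0 [76. 15.] 1.26
13 -37.0 [80. 20.] 1.36
14 -31.0 [84. 26.] 1.47
15 -25.0 [87. 32.] 1.57
16 -19.0 [90. 38.] 1.68
```

{"fn": "apply_moves", "kwargs": {"targets": [[[6,-3,0],[0,0,0.1]],[[13,-4,0],[0,0,0.21]],[[20,-6,0],[0,0,0.31]],[[27,-6,0],[0,0,0.42]],[[34,-6,0],[0,0,0.52]],[[40,-5,0],[0,0,0.63]],[[47,-3,0],[0,0,0.73]],[[54,-1,0],[0,0,0.84]]]}}

```text
time_s: 11.9
tool_pos: [0.5499, 0.0177, 0.0359]
tool_rot: [-180.0, -0.0, 114.1]
force: [-1.1, 0.3, 0.1]
grip_width: 0.024
```

{"fn": "apply_moves", "kwargs": {"targets": [[[6,3,0],[0,0,0.1]],[[12,7,0],[0,0,0.21]],[[17,11,0],[0,0,0.31]],[[22,16,0],[0,0,0.42]],[[26,21,0],[0,0,0.52]],[[30,27,0],[0,0,0.63]],[[33,33,0],[0,0,0.73]],[[35,38,0],[0,0,0.81]]]}}

```text
time_s: 12.7
tool_pos: [0.5853, 0.0557, 0.0361]
tool_rot: [-180.0, 0.0, 160.5]
force: [0.2, -0.2, -0.0]
grip_width: 0.0241
```

{"fn": "apply_moves", "kwargs": {"targets": [[[1,3,0],[0,0,0]],[[2,6,0],[0,0,0]],[[3,8,0],[0,0,0]],[[3,8,0],[0,0,0]]]}}

```text
time_s: 13.1
tool_pos: [0.5878, 0.0634, 0.036]
tool_rot: [-179.9, -0.0, 160.2]
force: [0.2, -2.5, 0.5]
grip_width: 0.0239
```

{"fn": "apply_moves", "kwargs": {"targets": [[[0,2,0],[0,0,0]],[[1,3,0],[0,0,0]],[[1,3,0],[0,0,0]]]}}

```text
time_s: 13.4
tool_pos: [0.5879, 0.0636, 0.0359]
tool_rot: [-179.7, -0.1, 160.2]
force: [-3.2, -6.7, 2.5]
grip_width: 0.0239
```

The keeper is against its stop: -6.7 N with no further motion. Next I back off, open and rise.

{"fn": "apply_moves", "kwargs": {"targets": [[[-2,-6,0],[0,0,0]],[[-2,-6,0],[0,0,0]],[[-2,-6,0],[0,0,0]],[[-2,-6,0],[0,0,0]],[[-2,-6,40],[0,0,0]],[[-2,-6,90],[0,0,0]],[[-2,-46,120],[0,0,-0.1]],[[-2,-90,140],[0,0,-0.25]]], "hand": 40}}

```text
time_s: 14.2
tool_pos: [0.5887, -0.0208, 0.1797]
tool_rot: [179.8, 0.2, 146.0]
force: [1.5, -0.5, -0.6]
grip_width: 0.0398
```

{"fn": "apply_moves", "kwargs": {"targets": [[[0,-20,20],[0,0,-0.15]],[[0,-20,30],[0,0,-0.3]],[[0,-20,30],[0,0,-0.45]],[[0,-20,30],[0,0,-0.6]],[[0,-20,30],[0,0,-0.75]],[[0,-20,30],[0,0,-0.9]],[[0,-20,30],[0,0,-0.97]],[[0,-20,30],[0,0,-0.97]]]}}

```text
time_s: 15.0
tool_pos: [0.5872, -0.0423, 0.2061]
tool_rot: [180.0, -0.0, 90.4]
force: [0.8, 0.5, -0.3]
grip_width: 0.0396
```

```bash
python3 - <<'E'
from h import *
ob=env.get_obs();print(ob['time_s'],ob['tool_pos'],ob['tool_rot'],ob['force'])
w=env.read_camera('wrist')
M=np.linalg.inv(wcam(w,ob));K=w['camera_matrix']
def pr(P):
    c=M[:3,:3]@np.array(P)+M[:3,3];t=np.arctan2(np.hypot(*c[:2]),c[2]);return (K[0,0]*t*c[:2]/np.hypot(*c[:2])+K[:2,2]).round(1)
print('shut post top',pr([.587,.0575,.06]),'pivot',pr([.525,.080,.022]),'home ridge ends',pr([.5855,.1045,.09]),pr([.5855,.1845,.09]))
im=w['image'][:,:,::-1]
cv2.imwrite('pics/w5.png',im)
E
```

```text
15.0 [ 0.58715448 -0.04231679  0.20607138] [ 1.79983876e+02 -1.67059179e-02  9.04487309e+01] [ 0.79931244  0.5077877  -0.33314683]
shut post top [281.5  91.9] pivot [222.8  73.8] home ridge ends [280.3  36.6] [281.  -44.8]
```

View pics/w5.png

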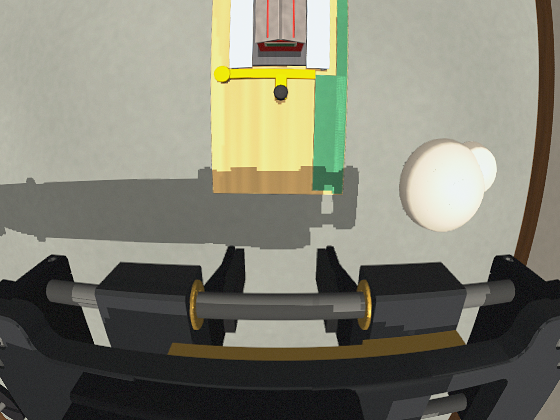

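The keeper arm lies square across the mouth. Its post is at (281,92) against a predicted shut position of (281.5,91.9), and the cabin stands upright inside.

```bash
python3 -c "
from cell import env
print(env.sign_off())"
```

```text
the job is handed in; nothing more can be done
None
```

The red cabin is in the channel, home against the end stop, and the yellow keeper is shut across the mouth. I handed the job in after about 15 s of robot time; it returned no verdict.

- **Cabin:** I gripped it across its 44 mm sides and set it on the apron. I slid it under the lips until the end stop pushed back (about 5 N with no further travel), then released it. The tail of its foot measured about 2–4 mm inside the mouth, matching the expected 4 mm.
- **Keeper:** I caged the thumb post between the fingers and swung it round to its stop, where it pushed back with about 7 N and moved no further. In the last picture the post is within 1 pixel of its predicted shut position.
- **Clearance:** The arm was clear of everything at hand-in. I saw no contact with the other models or the bin, but the last picture shows only the hill among them. I did not re-measure any of them.

No check failed or disagreed.

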